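# Dry-fit a mitred frame in the gluing jig

## Robot

A 6-joint arm with a two-finger parallel gripper is mounted at the origin on the work surface; the furniture and walls round the work are solid. World frame = base frame: x ahead of the robot, y to its left, z up, the work surface at z = 0. Lengths are in m, angles in rad, forces in N, time in s.
With the tool pointing down it reaches from about 0.225 to 0.875 m from the base axis. Payload 3.4 kg.
Tool frame: the origin (TCP) lies at the very end of the fingers, on their centre line; the grasp point (between the pads) lies 19 mm behind it; z points along the fingers, y is the line along which they close (so a half turn about z gives the same grasp; the last joint's range is limited). The gripper opens to 85 mm and grips with 20 to 120 N. Pads are 22 mm wide; open, the fingers measure 114 mm over their backs; the gripper's body (76 mm by 85 mm) begins 54 mm behind the grasp point. The pads swing forward as they close: fully open they stand 13 mm farther back than shut.
Start: joints at [-1.244, 0.276, 1.505, -0, 1.361, -0.121], TCP at [0.249, -0.518, 0.231] pointing down, gripper open.
Joint ranges: [-2.89, 2.89], [-0.75, 2.08], [0.22, 2.7], [-1.18, 4.32], [0.11, 2.71], [-2.7, 2.7]. Speed limits (rad/s): [2.57, 2.57, 3.14, 3.14, 3.14, 3.14].

## Interface

Orientations are given as a unit quaternion [w, x, y, z].
In Python, from rig import manip gives the robot as it stands. The module is installed in compiled form; this text tells all that it offers.
- The arm moves only by the tool play_rows, never from a script. Its argument "motion" is a list of rows, each a list of 5 numbers: the shift along the tool's x, y, z in units of 40 mm (1.0 is 40 mm), then the turn about the tool's z in units of 10 degrees (1.0 is 10 degrees), then the finger opening in mm, from 0 to 85.4. A call has 1 to 5 rows; each row is the pose to reach, as a shift and turn from the pose commanded when the call began, along the tool's axes at that moment; what a row does not reach only later rows make up. A row lasts 1/8 s, in which the tool goes at most 62.5 mm and 10.7 degrees, less where a joint would pass 70% of its speed; a pose out of reach is approached as far as the arm can. A call with a gripper value outside its range is refused whole. The fingers move at their own pace and stop on an object; "newtons" is the grip in N (left out, the last holds). Time passes only in rows, so rows that repeat a pose let the fingers close. It gives the time, the measured TCP pose, the force, the opening and the grip force at its end, in the units of the state.
- manip.get_state(): the state, without advancing time (a new reading comes with each control period).
- manip.get_image(name): name is "scene" or "top"; returns a dict with "img" (384x512x3 uint8, red, green, blue), "range_z" (384x512 float32, m along the optical axis (not along the pixel's ray), 0 where there is no reading), "fx", "fy", "cx", "cy" (pixels), "R" (3x3) and "t" (3): a world point X has camera coordinates R X + t. Camera axes: x right, y down, z forward; pixel columns grow to the right and rows downward; lengths in m; the calibration is good to about 2 mm. A picture is of the moment at which its call begins.
- manip.sign_off(): hands the job in; it is judged then, once.
The state is a dict: "clock": time; "qpos": joint angles; "qd": joint speeds; "effort": joint torques, N m; "position": TCP position; "ee_rot": TCP orientation; "contact_force": force on the tool from outside, world axes, zero at the start; "moment": the same for the moment, N m; "width": finger opening in m; "gripper_force": force on a finger pad.
Only numpy, scipy, OpenCV 4.12 (cv2) and the standard library are available. Lean on these libraries where they do the work, as an engineer would, in place of code of your own. Each camera call takes 0.05 s, during which the arm holds its last target. There are 200 camera calls.

## Task

Dry-fit the small mitred frame in the gluing jig: pick out the four rails that are mitred at both ends and lay them one after another flat on the jig's board inside its fence, the two long ones along the long sides and the two short ones along the short sides, each centred on its side close to the fence with its longer edge outwards, so that the mitres come together at the corners. Leave the test cut with one square end where it lies.

Things in the scene. Friction and masses are not known exactly. Their poses are not given: they have to be found in the camera images.
- gluing_jig: Fixed light grey board 188x148x12 mm; origin mid-underside, x along the long sides. On it a dark wood fence strip along each side, 12 thick, 8 high (top at z = 20); inner faces at y = +-58 and x = +-78, leaning out 3.5 at the top; corners open. Rail centres belong at y = +-42 (long) and x = +-62 (short): 4 mm off the fence, 6 mm between mitres. Strips 88 and 56 long, at mid-side.
- long_rail_1: One of two like, exchangeable long pale wood frame rails. 24 wide, 26 high, ends mitred 45 degrees: 140 mm long at the outer (heel) edge, 92 mm at the inner (toe) edge, whose top is bevelled 4 mm; 60 g. Origin: mid-length, mid-width, on the underside. x along the rail, y from heel (-12) to toe (+12), z up. In the jig y points to its middle. Grip with fingertips 10 mm or more above the underside.
- long_rail_2: One of two like, exchangeable long pale wood frame rails. 24 wide, 26 high, ends mitred 45 degrees: 140 mm long at the outer (heel) edge, 92 mm at the inner (toe) edge, whose top is bevelled 4 mm; 60 g. Origin: mid-length, mid-width, on the underside. x along the rail, y from heel (-12) to toe (+12), z up. In the jig y points to its middle. Grip with fingertips 10 mm or more above the underside.
- short_rail_1: One of two like, exchangeable short pale wood frame rails. 24 wide, 26 high, ends mitred 45 degrees: 100 mm long at the outer (heel) edge, 52 mm at the inner (toe) edge, whose top is bevelled 4 mm; 40 g. Origin: mid-length, mid-width, on the underside. x along the rail, y from heel (-12) to toe (+12), z up. In the jig y points to its middle. Grip with fingertips 10 mm or more above the underside.
- short_rail_2: One of two like, exchangeable short pale wood frame rails. 24 wide, 26 high, ends mitred 45 degrees: 100 mm long at the outer (heel) edge, 52 mm at the inner (toe) edge, whose top is bevelled 4 mm; 40 g. Origin: mid-length, mid-width, on the underside. x along the rail, y from heel (-12) to toe (+12), z up. In the jig y points to its middle. Grip with fingertips 10 mm or more above the underside.
- test_cut: Test cut of the same pale wood, no part of the frame: 24 wide, 26 high, 85 mm long on the heel edge, one end (-x) mitred, the other (+x) square. Lies among the rails. Origin: on the underside, mid-width, midway along the heel's length; x along it, y from heel to toe.
Things that resemble listed ones, but are neither listed nor needed, are in the scene too. Leave any green or pink look-alike of the long_rail_2 alone.

How it is judged:
At the end, for the whole second after the job is handed in: Long rails along the jig's long sides (centres 32 to 50 mm from its long centre line), short rails along its short sides (52 to 70 mm from the other centre line), all within 10 mm of mid-side and 0.12 rad of parallel, flat on the board (2.5 mm, 0.06 rad), released, at rest ((((y of long_rail_1 in the frame of gluing_jig between 0.032 and 0.05 m and x of long_rail_1 in the frame of gluing_jig between -0.01 and 0.01 m and angle between the x axis of long_rail_1 and the x axis of gluing_jig, either way round below 0.12 rad) and (y of long_rail_2 in the frame of gluing_jig between -0.05 and -0.032 m and x of long_rail_2 in the frame of gluing_jig between -0.01 and 0.01 m and angle between the x axis of long_rail_2 and the x axis of gluing_jig, either way round below 0.12 rad)) or ((y of long_rail_1 in the frame of gluing_jig between -0.05 and -0.032 m and x of long_rail_1 in the frame of gluing_jig between -0.01 and 0.01 m and angle between the x axis of long_rail_1 and the x axis of gluing_jig, either way round below 0.12 rad) and (y of long_rail_2 in the frame of gluing_jig between 0.032 and 0.05 m and x of long_rail_2 in the frame of gluing_jig between -0.01 and 0.01 m and angle between the x axis of long_rail_2 and the x axis of gluing_jig, either way round below 0.12 rad))) and (((x of short_rail_1 in the frame of gluing_jig between 0.052 and 0.07 m and y of short_rail_1 in the frame of gluing_jig between -0.01 and 0.01 m and angle between the x axis of short_rail_1 and the y axis of gluing_jig, either way round below 0.12 rad) and (x of short_rail_2 in the frame of gluing_jig between -0.07 and -0.052 m and y of short_rail_2 in the frame of gluing_jig between -0.01 and 0.01 m and angle between the x axis of short_rail_2 and the y axis of gluing_jig, either way round below 0.12 rad)) or ((x of short_rail_1 in the frame of gluing_jig between -0.07 and -0.052 m and y of short_rail_1 in the frame of gluing_jig between -0.01 and 0.01 m and angle between the x axis of short_rail_1 and the y axis of gluing_jig, either way round below 0.12 rad) and (x of short_rail_2 in the frame of gluing_jig between 0.052 and 0.07 m and y of short_rail_2 in the frame of gluing_jig between -0.01 and 0.01 m and angle between the x axis of short_rail_2 and the y axis of gluing_jig, either way round below 0.12 rad))) and z of long_rail_1 in the frame of gluing_jig between 0.0095 and 0.0145 m and angle between each of long_rail_1, long_rail_2, short_rail_1, short_rail_2's own z axis and vertical below 0.06 rad and linear speed of each of long_rail_1, long_rail_2, short_rail_1, short_rail_2 below 0.01 m/s and angular speed of each of long_rail_1, long_rail_2, short_rail_1, short_rail_2 below 0.1 rad/s and contact force between each of long_rail_1, long_rail_2, short_rail_1, short_rail_2 and the fingers below 0.05 N and z of long_rail_2 in the frame of gluing_jig between 0.0095 and 0.0145 m and z of short_rail_1 in the frame of gluing_jig between 0.0095 and 0.0145 m and z of short_rail_2 in the frame of gluing_jig between 0.0095 and 0.0145 m); the robot touches nothing.
It fails at once if the test cut is moved more than 20 mm (distance of test_cut from where it was at the start of the episode above 0.02 m).
It also fails if it takes over 96 s, if anything falls off the work surface, if the arm or the gripper's body presses on something with over 40 N, if the wrist force passes 120 N, or if a joint passes its speed limit or range.

## Working session

There is one attempt and no reset: what is moved stays moved. The work goes in short steps, Python scripts to look and compute and a tool call to move; the robot and the scene stay as the last step left them, time stands still between calls to the robot, and variables do not carry over. Pictures are saved under pics/ and viewed, at most 14 in all, crops included, and the job is handed in when it is done.

Besides the shell and the picture viewer there is one more tool, called after "Emit:" as name([rows], argument=value, ...), one row to a line, values as JSON. play_rows: Moves the arm, as the interface text tells. Its arguments: {"type":"object","properties":{"motion":{"type":"array","items":{"type":"array","items":{"type":"number"}}},"newtons":{"type":"number"}},"required":["motion"]}

```bash
mkdir -p pics; python3 - <<'E'
from rig import manip
import cv2,numpy as np
s=manip.get_state();print(s)
for n in("top","scene"):
    d=manip.get_image(n);np.savez(f"{n}.npz",**d)
    cv2.imwrite(f"pics/{n}0.png",cv2.resize(d["img"][:,:,::-1],(800,600)))
    print(n,d["fx"],d["cx"],d["cy"],d["R"],d["t"])
E
```

```text
{'clock': 0.0, 'qpos': array([-1.24399529e+00,  2.76585096e-01,  1.50614498e+00, -3.45525211e-05,
        1.36069130e+00, -1.20995578e-01]), 'qd': array([-0.00150786, -0.00046237, -0.00100362,  0.00110896, -0.00217527,
        0.00084903]), 'effort': array([ 1.64211753e-03, -4.16760492e+01, -2.45799994e+01,  2.79817061e-05,
        1.08744655e-02, -2.03358508e-05]), 'position': array([ 0.24877732, -0.51780405,  0.23044063]), 'ee_rot': array([-9.07787354e-04,  9.75038099e-01,  2.22035740e-01, -1.10727792e-04]), 'contact_force': array([ 0.92072971,  0.86642961, -0.36204469]), 'moment': array([-0.01700054, -0.03116462, -0.00217012]), 'gripper_force': 0.0, 'width': 0.08540645928103127}
top 454.00464054015373 253.7889290258786 187.76313311071664 [[-0.02181336 -0.99964179  0.01550723]
 [-0.997584    0.02073992 -0.06630248]
 [ 0.06595711 -0.01691605 -0.99767906]] [-0.13195622  0.41739926  1.60547709]
scene 404.102490093998 254.79578216921917 193.5456492485928 [[-0.85876753 -0.51231806  0.00696627]
 [-0.35482042  0.58484547 -0.72942323]
 [ 0.36962251 -0.62887677 -0.6840272 ]] [0.31246308 0.24368878 1.37481483]
```

View pics/top0.png

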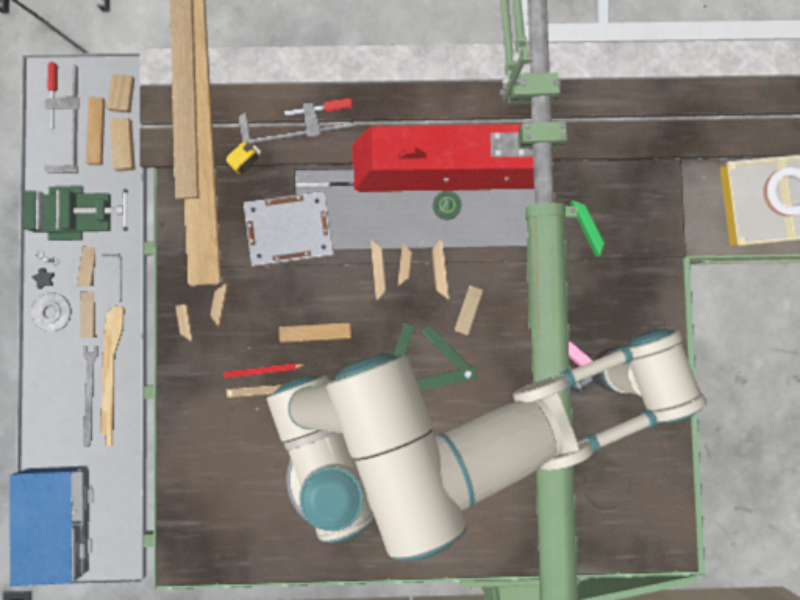

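View pics/scene0.png

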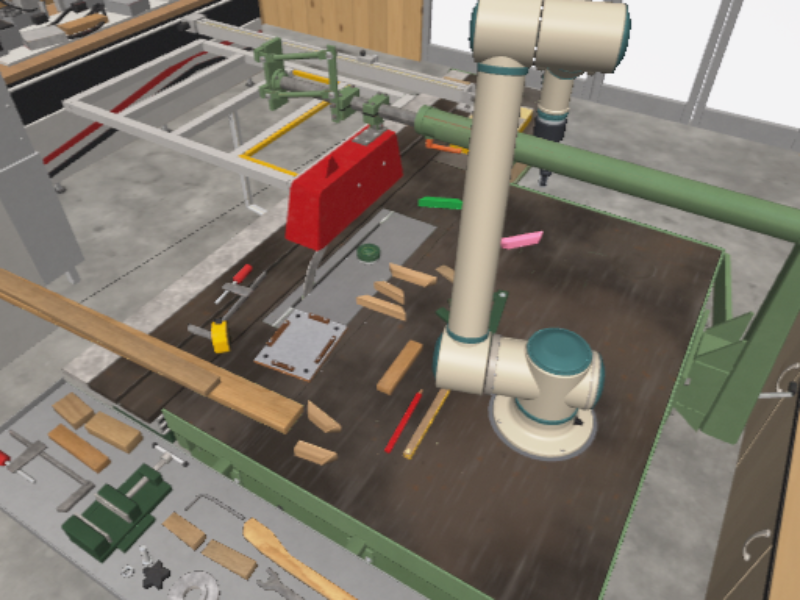

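Top view (800x600): the jig is at (288,228). Angled pale pieces are at (378,270), (404,265), (440,270), (183,322) and (218,304). The plain blocks at (315,332) and (467,310), the green piece at (588,228) and the pink one at (580,353) are look-alikes. I'll take one close crop and measure the contours.

```bash
cat > h.py <<'E'
import cv2,numpy as np
def ray(d,uv,z):
    uv=np.atleast_2d(uv).astype(float);R=d["R"];t=d["t"]
    r=np.c_[(uv[:,0]-d["cx"])/d["fx"],(uv[:,1]-d["cy"])/d["fy"],np.ones(len(uv))]@R
    c=-R.T@t
    return (c+r*((z-c[2])/r[:,2])[:,None])[:,:2]
def heights(d):
    v,u=np.mgrid[:384,:512];Z=d["range_z"]
    P=np.stack([(u-d["cx"])/d["fx"]*Z,(v-d["cy"])/d["fy"]*Z,Z],-1)
    return (P-d["t"])@d["R"]
E
python3 - <<'E'
from h import *
d=np.load("top.npz");im=d["img"]
a=cv2.resize(im[140:225,105:325,::-1],(792,306),interpolation=cv2.INTER_CUBIC)
d2=np.load("scene.npz");b=cv2.resize(d2["img"][160:300,165:320,::-1],(310,280),interpolation=cv2.INTER_CUBIC)
c=np.zeros((600,800,3),np.uint8);c[:306,:792]=a;c[310:590,:310]=b;cv2.imwrite("pics/crop.png",c)
h=cv2.cvtColor(im,cv2.COLOR_RGB2HSV);H=heights(d)
m=((h[...,0]>7)&(h[...,0]<24)&(h[...,1]>60)&(h[...,2]>135)).astype(np.uint8)
m[:145]=0;m[240:]=0;m[:,:105]=0;m[:,340:]=0
for c in cv2.findContours(m,0,2)[0]:
    if cv2.contourArea(c)<50:continue
    k=np.zeros_like(m);cv2.drawContours(k,[c],-1,1,-1)
    zz=H[...,2][k>0];w=ray(d,c[:,0],.026)*1000
    r=cv2.minAreaRect(w.astype(np.float32))
    print(np.mean(c[:,0],0).round(),"h",np.percentile(zz,[20,50,80]).round(3),"rect",np.round(r[0]),np.round(r[1]),round(r[2]),"A",cv2.contourArea(w.astype(np.float32)))
    print("  poly",cv2.approxPolyDP(w.astype(np.float32)[:,None],6,True)[:,0].round().tolist())
E
```

```text
[204. 212.] h [0.016 0.02  0.023] rect [331.  47.] [ 36. 161.] 2 A 5135.792257518842
  poly [[330.0, -34.0], [352.0, -27.0], [344.0, 128.0], [313.0, 125.0], [316.0, -30.0]]
[117. 206.] h [0.022 0.027 0.03 ] rect [359. 342.] [82. 25.] 9 A 1601.9456008221023
  poly [[399.0, 356.0], [335.0, 349.0], [320.0, 325.0], [395.0, 335.0]]
[300. 198.] h [0.006 0.012 0.019] rect [ 374. -302.] [ 35. 110.] 70 A 3355.952712100465
  poly [[427.0, -316.0], [420.0, -301.0], [339.0, -271.0], [325.0, -274.0], [318.0, -295.0], [420.0, -333.0]]
[140. 193.] h [0.022 0.026 0.029] rect [400. 265.] [26. 90.] 79 A 1687.8931303173304
  poly [[442.0, 247.0], [436.0, 265.0], [414.0, 275.0], [369.0, 279.0], [354.0, 268.0], [354.0, 261.0]]
[259. 167.] h [0.022 0.026 0.029] rect [ 479. -160.] [24. 94.] 82 A 1575.1448369487189
  poly [[527.0, -158.0], [434.0, -145.0], [452.0, -167.0], [509.0, -175.0]]
[241. 172.] h [0.022 0.026 0.03 ] rect [468. -99.] [129.  26.] 4 A 2506.3574015998747
  poly [[532.0, -83.0], [403.0, -92.0], [403.0, -99.0], [421.0, -113.0], [513.0, -108.0]]
[281. 173.] h [0.02  0.026 0.029] rect [ 465. -239.] [133.  29.] 5 A 2841.0336804830004
  poly [[532.0, -244.0], [511.0, -222.0], [422.0, -230.0], [400.0, -255.0]]
[129. 170.] h [0.022 0.025 0.029] rect [511. 298.] [133.  71.] 3 A 8784.861079067923
  poly [[576.0, 335.0], [444.0, 328.0], [446.0, 264.0], [575.0, 267.0]]
```

View pics/crop.png

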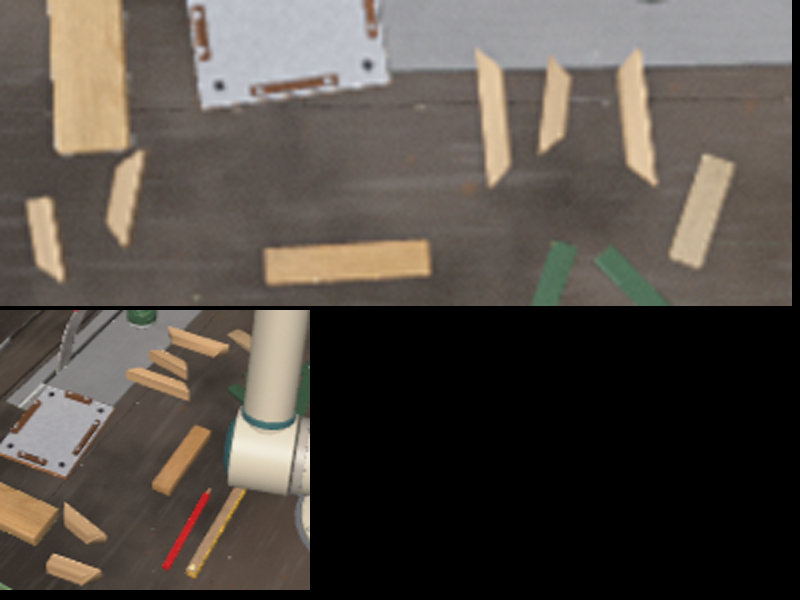

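The crop shows mitres at both ends on the long pieces at crop (493,120) and (637,120), and on the short ones at (555,105) and (125,198). The piece at (45,240) has a square upper end, so it is the test cut and stays where it is. The rectangular blocks are not rails. Next I'll measure the jig, refine the rail poses and check the clearance under the pipe.

```bash
cat >> h.py <<'E'
def jig(d):
    im=d["img"];h=cv2.cvtColor(im,cv2.COLOR_RGB2HSV)
    m=((h[...,1]<45)&(h[...,2]>165)).astype(np.uint8);k=np.zeros_like(m);k[115:175,150:216]=1
    m=cv2.morphologyEx(m*k,cv2.MORPH_CLOSE,np.ones((9,9)))
    m=cv2.morphologyEx(m,cv2.MORPH_OPEN,np.ones((9,9)))
    c=max(cv2.findContours(m,0,2)[0],key=cv2.contourArea)
    return cv2.minAreaRect((ray(d,c[:,0],.012)*1000).astype(np.float32))
def rails(d,box=(105,320,140,230),z=.026):
    """per wooden piece: subpixel contour -> heel-line angle, tip midpoint"""
    im=d["img"];x0,x1,y0,y1=box;S=6
    g=cv2.resize(im[y0:y1,x0:x1],None,fx=S,fy=S,interpolation=cv2.INTER_CUBIC)
    h=cv2.cvtColor(g,cv2.COLOR_RGB2HSV)
    m=((h[...,0]>5)&(h[...,0]<26)&(h[...,1]>50)&(h[...,2]>140)).astype(np.uint8)
    out=[]
    for c in cv2.findContours(m,0,1)[0]:
        if cv2.contourArea(c)<60*S*S:continue
        w=ray(d,(c[:,0]+.5)/S-.5+[x0,y0],z)*1000
        out.append((c,w,cv2.minAreaRect(w.astype(np.float32))))
    return out
E
python3 - <<'E'
from h import *
d=np.load("top.npz")
r=jig(d);print("jig",r,cv2.boxPoints(r).round())
for c,w,r in rails(d):
    print("rect",np.round(r[0]),np.round(r[1]),round(r[2],1),"A",cv2.contourArea(w.astype(np.float32)))
    print("  poly",cv2.approxPolyDP(w.astype(np.float32)[:,None],5,True)[:,0].round().tolist())
H=heights(d)
for p in [(350,60),(350,100),(350,150),(350,200),(350,250),(350,300),(350,350),(280,100),(240,100),(340,20),(286,130),(376,140),(372,225)]:
    print(p,H[p[1],p[0]].round(3))
E
```

```text
jig ((585.1177978515625, 105.3027572631836), (173.685546875, 192.41563415527344), 6.585498332977295) [[488. 191.]
 [510.  -0.]
 [682.  20.]
 [660. 211.]]
rect [331.  47.] [ 37. 161.] 2.5 A 5600.779547955146
  poly [[347.0, -32.0], [346.0, 125.0], [315.0, 127.0], [316.0, -30.0]]
rect [358. 342.] [85. 26.] 9.4 A 1839.9643083224073
  poly [[398.0, 357.0], [337.0, 351.0], [317.0, 327.0], [397.0, 335.0]]
rect [ 374. -302.] [ 35. 111.] 70.0 A 3662.3521123714745
  poly [[430.0, -309.0], [334.0, -269.0], [327.0, -271.0], [317.0, -294.0], [321.0, -301.0], [417.0, -335.0]]
rect [400. 265.] [26. 95.] 78.6 A 1902.1845944917295
  poly [[445.0, 248.0], [428.0, 272.0], [374.0, 282.0], [352.0, 266.0], [430.0, 246.0]]
rect [ 480. -160.] [25. 95.] 82.0 A 1901.0112030962482
  poly [[528.0, -157.0], [434.0, -143.0], [458.0, -169.0], [508.0, -176.0]]
rect [470. -99.] [135.  27.] 4.2 A 2955.6139386116993
  poly [[536.0, -84.0], [414.0, -90.0], [402.0, -96.0], [423.0, -114.0], [508.0, -109.0]]
rect [ 466. -239.] [136.  29.] 4.9 A 3197.8671624562703
  poly [[534.0, -242.0], [512.0, -222.0], [425.0, -228.0], [400.0, -256.0], [494.0, -251.0]]
rect [520. 299.] [154.  74.] 3.1 A 10740.86729565356
  poly [[595.0, 340.0], [448.0, 332.0], [442.0, 316.0], [447.0, 262.0], [594.0, 268.0]]
(350, 60) [ 0.743 -0.412  0.39 ]
(350, 100) [ 0.631 -0.41   0.382]
(350, 150) [ 0.487 -0.399  0.405]
(350, 200) [ 0.35  -0.395  0.403]
(350, 250) [ 0.236 -0.328  0.677]
(350, 300) [ 0.129 -0.329  0.655]
(350, 350) [-0.049 -0.381  0.4  ]
(280, 100) [ 0.655 -0.219  0.305]
(240, 100) [ 0.659 -0.101  0.298]
(340, 20) [ 0.864 -0.391  0.377]
(286, 130) [ 0.618 -0.26   0.027]
(376, 140) [ 0.576 -0.582  0.027]
(372, 225) [ 0.273 -0.556  0.026]
```

```bash
cat >> h.py <<'E'
def strips(d,box=(150,216,115,175)):
    im=d["img"];x0,x1,y0,y1=box;S=6
    g=cv2.resize(im[y0:y1,x0:x1],None,fx=S,fy=S,interpolation=cv2.INTER_CUBIC)
    h=cv2.cvtColor(g,cv2.COLOR_RGB2HSV)
    m=((h[...,0]<18)&(h[...,1]>70)&(h[...,2]>60)).astype(np.uint8);o=[]
    for c in cv2.findContours(m,0,1)[0]:
        if cv2.contourArea(c)<15*S*S:continue
        w=ray(d,(c[:,0]+.5)/S-.5+[x0,y0],.018)*1000
        o.append(cv2.minAreaRect(w.astype(np.float32)))
    return o
E
python3 - <<'E'
from h import *
d=np.load("top.npz");H=heights(d)
for r in strips(d): print(np.round(r[0],1),np.round(r[1]),round(r[2],1))
for v in range(70,175,6):
    print(round(H[v,190,0],2),"|",*(f"{int(1000*H[v,u,2])}" for u in range(150,262,6)))
print([round(H[100,u,1],2) for u in range(150,262,6)])
im=d["img"][100:185,140:230,::-1];cv2.imwrite("pics/jig.png",cv2.resize(im,(630,595),interpolation=cv2.INTER_CUBIC))
E
```

```text
[506.6  98.9] [ 7. 59.] 7.1
[561.9 189.9] [30. 10.] 6.3
[635.1 117.7] [12. 76.] 7.0
0.85 | 0 0 -1 -2 3 -1 12 17 28 4 20 9 0 1 5 -9 1 -3 0
0.83 | 2 15 -6 5 -4 -2 -2 -2 29 0 -10 2 -1 2 -4 0 -5 1631 -8
0.81 | 7 12 -5 0 2 -4 0 -4 24 23 20 9 -4 2 2 303 306 299 302
0.78 | -1 15 0 19 21 7 -3 -1 -1 0 -1 5 -3 1 272 301 301 295 304
0.76 | 0 71 6 1 1 3 1631 -9 -2 1 -1 0 6 201 270 305 302 301 299
0.74 | 61 67 46 0 -8 0 -1 -2 -1 -1 0 4 0 206 268 297 303 300 319
0.72 | 50 40 0 -3 2 -1 4 10 -4 0 3 -2 -1 200 274 301 299 303 303
0.7 | 0 0 0 -1 4 2 7 4 3 -5 3 -3 0 197 264 262 258 266 256
0.67 | 3 3 3 -3 -2 -5 -4 -2 -2 -4 1 -8 -1 187 209 205 206 205 203
0.65 | 0 0 3 -2 3 3 0 14 7 16 0 6 -3 2 3 -4 -2 1 0
0.63 | 4 18 13 16 22 11 12 16 16 9 1 7 0 0 -2 -1 -6 -1 -3
0.61 | 5 -3 17 7 20 17 12 13 8 19 4 -1 -1 6 1 0 4 5 0
0.58 | 2 2 19 18 9 7 12 14 3 11 -4 -3 0 -9 7 -1 -4 -1 -1
0.56 | -4 -2 9 18 10 8 10 20 13 9 16 -6 8 0 -1 3 5 -3 -1
0.54 | 5 0 17 13 13 10 17 11 19 9 12 -5 -2 -1 2 -2 -4 -7 1
0.52 | -3 -4 5 9 9 16 16 5 13 12 19 -1 -3 4 3 29 -4 -3 25
0.5 | 4 0 9 15 20 17 8 2 1 -2 1 0 -2 -4 -8 28 0 -1 24
0.48 | 0 -2 6 0 6 4 4 -4 -1 2 1 0 7 -3 -2 30 2 1 22
[np.float64(0.22), np.float64(0.19), np.float64(0.18), np.float64(0.16), np.float64(0.14), np.float64(0.12), np.float64(0.1), np.float64(0.08), np.float64(0.06), np.float64(0.03), np.float64(0.01), np.float64(-0.01), np.float64(-0.03), np.float64(-0.06), np.float64(-0.08), np.float64(-0.1), np.float64(-0.12), np.float64(-0.14), np.float64(-0.15)]
```

View pics/jig.png

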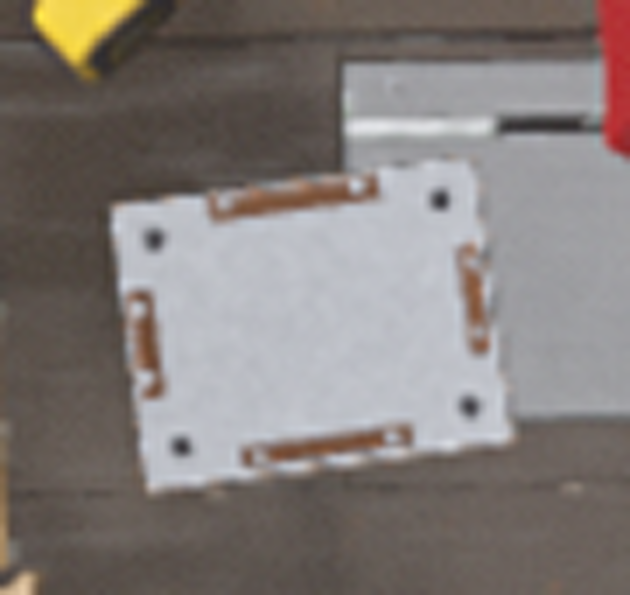

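The crop shows the jig's corner holes at crop (153,238), (440,200), (470,405) and (180,446), with the fence strips midway along each side. I'll compute the jig pose from the holes and strips.

```bash
python3 - <<'E'
from h import *
d=np.load("top.npz")
f=lambda p,z:ray(d,(np.array(p)+.5)/7-.5+[140,100],z)*1000
h=f([(153,238),(440,200),(470,405),(180,446)],.012)
s=f([(293,197),(327,446),(145,345),(474,300)],.019)
c=f([(112,205),(478,163),(514,440),(148,490)],.012)
print(h.mean(0),s[:2].mean(0),s[2:].mean(0),c.mean(0))
for q in (h,c):
    a=q[0]-q[1]; b=q[3]-q[2]; e=q[0]-q[3]; g=q[1]-q[2]
    print([ (round(np.linalg.norm(v)),round(np.degrees(np.arctan2(v[1],v[0])),1)) for v in (a,b,e,g)])
v=s[2]-s[3];print(np.degrees(np.arctan2(v[1],v[0])),np.linalg.norm(v));v=s[0]-s[1];print(np.degrees(np.arctan2(v[1],v[0])),np.linalg.norm(v))
E
```

```text
[571.60878802 106.32991692] [570.90216789 105.84626148] [570.24249773 105.97945957] [570.52343919 105.15620451]
[(148, np.float64(96.6)), (149, np.float64(97.0)), (108, np.float64(6.8)), (107, np.float64(7.4))]
[(189, np.float64(95.6)), (188, np.float64(96.7)), (148, np.float64(6.7)), (145, np.float64(6.4))]
96.77157853613583 168.98300569735264
7.0192269530915326 129.48784780084097
```

```bash
cat >> h.py <<'E'
def go(*targets):
    from rig import manip
    s=manip.get_state();w,x,y,z=s["ee_rot"];phi=np.degrees(2*np.arctan2(y,x));p=s["position"]*1000
    print(f"t {s['clock']:.2f} pos {p.round(1)} phi {((phi+180)%360-180):.1f} w {s['width']*1000:.1f} q6 {s['qpos'][5]:.2f}")
    f=np.radians(phi)
    for X,Y,Z,P in targets:
        dx,dy=X-p[0],Y-p[1];t=-((P-phi+180)%360-180)
        print(np.round([(dx*np.cos(f)+dy*np.sin(f))/40,(dx*np.sin(f)-dy*np.cos(f))/40,(p[2]-Z)/40,t/10],2))
E
echo ok
```

```text
ok
```

Emit:
play_rows([
  [0, 0, -5.7, 0, 50],
  [0, 0, -5.7, 0, 50],
  [0, 0, -5.7, 0, 50],
  [0, 0, -5.7, 0, 50],
  [0, 0, -5.7, 0, 50],
], newtons=40)

```text
clock: 0.72
position: [0.2493, -0.5191, 0.4628]
ee_rot: [0.004, 0.975, 0.222, 0.0]
contact_force: [0.5, -0.8, -0.2]
width: 0.05
gripper_force: 0.0
```

Emit:
play_rows([
  [7.9, -3.9, 0, 2, 50],
  [7.9, -3.9, 0, 2, 50],
  [7.9, -3.9, 0, 2, 50],
  [7.9, -3.9, 0, 2, 50],
  [7.9, -3.9, 0, 2, 50],
])

```text
clock: 1.35
position: [0.4411, -0.2719, 0.4574]
ee_rot: [-0.001, 0.999, 0.049, -0.001]
contact_force: [1.0, -0.6, -1.2]
width: 0.0498
gripper_force: 0.0
```

```bash
python3 -c "
from h import *
go((466,-240,60,5.5),(466,-240,11,5.5))"
```

```text
t 1.35 pos [ 441.1 -271.9  457.4] phi 5.6 w 49.8 q6 0.79
[ 0.7  -0.73  9.93  0.01]
[ 7.000e-01 -7.300e-01  1.116e+01  1.000e-02]
```

Emit:
play_rows([
  [0.7, -0.73, 1.5, 0, 50],
  [0.7, -0.73, 3.0, 0, 50],
  [0.7, -0.73, 4.5, 0, 50],
  [0.7, -0.73, 6, 0, 50],
  [0.7, -0.73, 7, 0, 50],
])

```text
clock: 1.98
position: [0.4627, -0.24, 0.1745]
ee_rot: [-0.002, 0.999, 0.049, -0.003]
contact_force: [0.4, -0.7, -0.1]
width: 0.0499
gripper_force: 0.0
```

```bash
python3 -c "
from h import *
from rig import manip
go((466,-240,60,5.5),(466,-240,11,5.5))
for n in ('scene','top'):
  d=manip.get_image(n);np.savez(n+'1.npz',**d)
for c,w,r in rails(d): print(np.round(r[0]),np.round(r[1]),round(r[2],1))
cv2.imwrite('pics/s1.png',cv2.resize(np.vstack([np.load('scene1.npz')['img'][130:230,180:330],d['img'][130:230,200:350]])[:,:,::-1],(450,600),interpolation=2))
"
```

```text
t 1.98 pos [ 462.7 -240.   174.5] phi 5.7 w 49.9 q6 0.86
[0.08 0.01 2.86 0.02]
[0.08 0.01 4.09 0.02]
[331.  47.] [ 37. 162.] 2.4
[358. 342.] [85. 26.] 9.3
[ 373. -302.] [ 35. 111.] 70.2
[400. 265.] [26. 95.] 78.6
[ 431. -242.] [66. 30.] 6.1
[470. -99.] [135.  27.] 4.4
[520. 299.] [155.  74.] 3.3
```

View pics/s1.png

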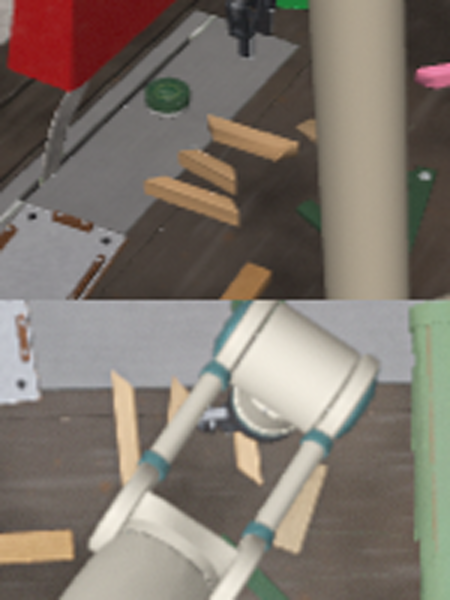

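The gripper hangs above long rail B, with no obstruction around it. I'll descend and grip.

Emit:
play_rows([
  [0.08, 0.01, 1.4, 0, 50],
  [0.08, 0.01, 2.6, 0, 50],
  [0.08, 0.01, 3.5, 0, 50],
  [0.08, 0.01, 4.08, 0, 50],
  [0.08, 0.01, 4.08, 0, 50],
])

```text
clock: 2.7
position: [0.4681, -0.2419, 0.0155]
ee_rot: [-0.001, 0.999, 0.049, -0.001]
contact_force: [-0.6, 0.6, 0.3]
width: 0.0497
gripper_force: 0.0
```

Emit:
play_rows([
  [0, 0, 0, 0, 50],
  [0, 0, 0, 0, 15],
  [0, 0, 0, 0, 15],
  [0, 0, 0, 0, 15],
  [0, 0, 0, 0, 15],
])

```text
clock: 3.32
position: [0.4696, -0.2428, 0.0176]
ee_rot: [0.001, 0.999, 0.049, 0.001]
contact_force: [0.3, -0.3, 7.2]
width: 0.0228
gripper_force: 39.3
```

```bash
python3 -c "
from h import *
go((466,-240,11,5.5))"
```

```text
t 3.33 pos [ 469.6 -242.8   17.6] phi 5.7 w 22.8 q6 0.86
[-0.08 -0.08  0.17  0.02]
```

A width of 22.8 mm and an upward reaction of 7 N suggest the pad is sitting on the bevel. I'll open, go lower and regrip.

Emit:
play_rows([
  [0, 0, 0, 0, 50],
  [0, 0, 0, 0, 50],
  [-0.09, -0.03, 0, 0, 50],
  [-0.09, -0.03, 0.1, 0, 50],
  [-0.09, -0.03, 0.1, 0, 50],
])

```text
clock: 3.95
position: [0.4646, -0.2411, 0.0116]
ee_rot: [-0.0, 0.999, 0.049, -0.0]
contact_force: [-0.2, -0.0, -0.1]
width: 0.0503
gripper_force: 0.0
```

```bash
python3 -c "
from h import *
go((466,-240,10,5.5))"
```

```text
t 3.95 pos [ 464.6 -241.1   11.6] phi 5.7 w 50.3 q6 0.86
[ 0.04 -0.02  0.04  0.02]
```

Emit:
play_rows([
  [0.04, 0, 0.03, 0, 40],
  [0.04, 0, 0.03, 0, 15],
  [0.04, 0, 0.03, 0, 15],
  [0.04, 0, 0.03, 0, 15],
  [0.04, 0, 0.03, 0, 15],
])

```text
clock: 4.58
position: [0.4669, -0.2414, 0.0111]
ee_rot: [0.0, 0.999, 0.049, 0.0]
contact_force: [-0.2, -0.3, 0.8]
width: 0.0227
gripper_force: 39.9
```

```bash
python3 -c "
from h import *
go((466,-240,10,5.5))"
```

```text
t 4.58 pos [ 466.9 -241.4   11.1] phi 5.7 w 22.7 q6 0.86
[-0.02 -0.04  0.03  0.02]
```

Emit:
play_rows([
  [0, 0, -0.5, 0, 15],
  [0, 0, -1.5, 0, 15],
  [0, 0, -2.5, 0, 15],
  [0, 0, -3.2, 0, 15],
  [0, 0, -3.2, 0, 15],
])

```text
clock: 5.2
position: [0.4676, -0.2419, 0.1407]
ee_rot: [0.001, 0.999, 0.049, 0.002]
contact_force: [1.1, -0.5, -1.5]
width: 0.0228
gripper_force: 39.7
```

```bash
python3 -c "
from h import *
from rig import manip
go((560,20,130,58),(612.7,110.9,130,96.7))
d=manip.get_image('scene')
cv2.imwrite('pics/s2.png',cv2.resize(d['img'][130:230,180:330,::-1],(750,500),interpolation=2))
"
```

```text
t 5.20 pos [ 467.6 -241.9  140.7] phi 5.7 w 22.8 q6 0.86
[ 2.94 -6.29  0.27 -5.23]
[ 4.48 -8.42  0.27 -9.1 ]
```

View pics/s2.png

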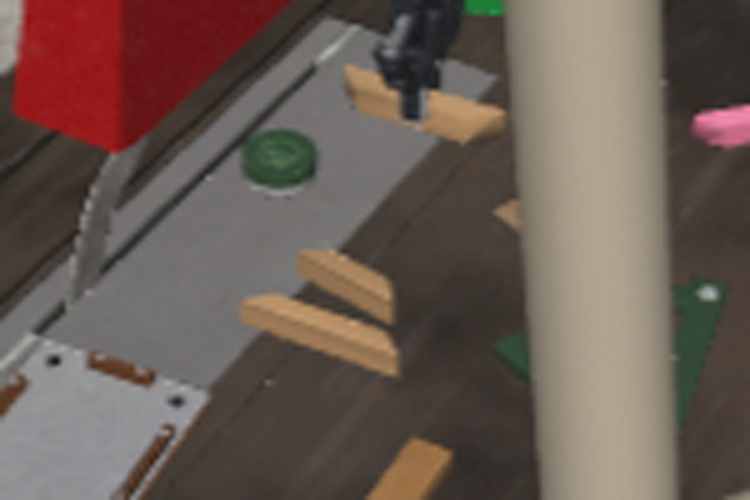

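Rail B is held level near its middle in the picture at (425,100). I'll carry it to the jig and keep clear of the saw blade, which shows at (100,240).

Emit:
play_rows([
  [1, -7, 0, -4.6, 15],
  [1, -7, 0, -4.6, 15],
  [1, -7, 0, -4.6, 15],
  [1, -7, 0, -4.6, 15],
  [1, -7, 0, -4.6, 15],
])

```text
clock: 5.88
position: [0.4767, 0.0443, 0.1368]
ee_rot: [-0.001, 0.899, 0.438, -0.002]
contact_force: [0.6, -0.5, -0.4]
width: 0.0224
gripper_force: 39.8
```

```bash
python3 -c "
from h import *
go((545,105,140,97))"
```

```text
t 5.88 pos [476.7  44.3 136.8] phi 51.9 w 22.4 q6 0.61
[ 2.25  0.41 -0.08 -4.51]
```

Emit:
play_rows([
  [2.25, 0.41, 0, -4.5, 15],
  [2.25, 0.41, 0, -4.5, 15],
  [2.25, 0.41, 0, -4.5, 15],
  [2.25, 0.41, 0, -4.5, 15],
  [2.25, 0.41, 0, -4.5, 15],
])

```text
clock: 6.5
position: [0.5461, 0.1019, 0.1367]
ee_rot: [-0.001, 0.665, 0.747, -0.002]
contact_force: [-0.4, -0.3, -1.2]
width: 0.0228
gripper_force: 39.8
```

```bash
python3 -c "
from h import *
go((612.7,110.9,100,96.7))"
```

```text
t 6.50 pos [546.1 101.9 136.7] phi 96.7 w 22.8 q6 -0.06
[ 0.03  1.68  0.92 -0.  ]
```

Emit:
play_rows([
  [0.03, 0.8, 0.4, 0, 15],
  [0.03, 1.68, 0.9, 0, 15],
  [0.03, 1.68, 1.4, 0, 15],
  [0.03, 1.68, 1.4, 0, 15],
  [0.03, 1.68, 1.4, 0, 15],
])

```text
clock: 7.12
position: [0.6137, 0.1107, 0.0828]
ee_rot: [-0.0, 0.665, 0.747, -0.0]
contact_force: [0.5, -0.2, -0.6]
width: 0.0229
gripper_force: 39.8
```

```bash
python3 -c "
from h import *
from rig import manip
go((612.7,110.9,24,96.7))
d=manip.get_image('top')
for c,w,r in rails(d,(140,230,100,180),.095): print(np.round(r[0]),np.round(r[1]),round(r[2],1))
e=manip.get_image('scene')
cv2.imwrite('pics/s3.png',cv2.resize(np.vstack([d['img'][100:180,130:250],e['img'][180:260,140:260]])[:,:,::-1],(450,600),interpolation=2))
"
```

```text
t 7.12 pos [613.7 110.7  82.8] phi 96.6 w 22.9 q6 -0.05
[ 0.01 -0.02  1.47 -0.01]
[618.  74.] [29. 56.] 6.3
```

View pics/s3.png

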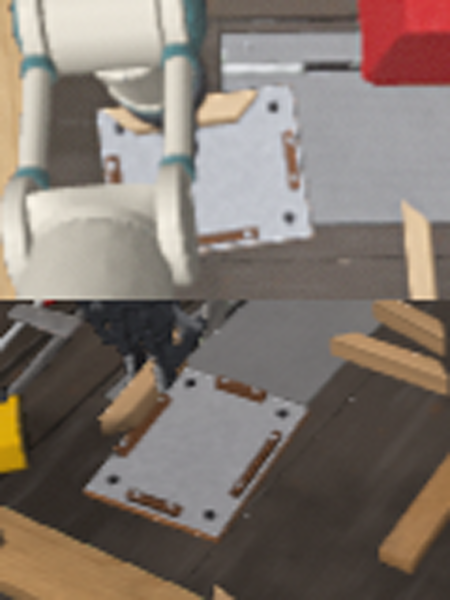

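```bash
python3 -c "
from h import *
d=np.load('top.npz')
p=ray(d,(np.array([(256,95),(102,112)])+.5)/3.75-.5+[130,100],.098)*1000
print(p,p.mean(0),np.linalg.norm(p[0]-p[1]))
"
```

```text
[[627.53908184  46.49148569]
 [614.53140218 186.18855388]] [621.03524201 116.34001978] 140.3013563402209
```

Tip-to-tip length is 140 mm, as it should be. The rail sits about 4 mm off-centre along its length, so I'll correct that while lowering.

Emit:
play_rows([
  [-0.1, -0.01, 0.5, 0, 15],
  [-0.1, -0.01, 1.0, 0, 15],
  [-0.1, -0.01, 1.35, 0, 15],
  [-0.1, -0.01, 1.47, 0, 15],
  [-0.1, -0.01, 1.47, 0, 15],
])

```text
clock: 7.85
position: [0.6143, 0.1068, 0.0243]
ee_rot: [0.0, 0.665, 0.747, 0.0]
contact_force: [1.1, 0.5, -1.3]
width: 0.0231
gripper_force: 39.8
```

Emit:
play_rows([
  [0, 0, 0, 0, 15],
  [0, 0, 0, 0, 34],
  [0, 0, 0, 0, 34],
  [0, 0, 0, 0, 34],
  [0, 0, -0.6, 0, 34],
])

```text
clock: 8.48
position: [0.6124, 0.1066, 0.0466]
ee_rot: [-0.002, 0.665, 0.747, -0.002]
contact_force: [0.6, 0.0, -0.3]
width: 0.0341
gripper_force: 0.0
```

Emit:
play_rows([
  [0, 0, -1.5, 0, 34],
  [0, 0, -3, 0, 40],
  [0, 0, -3.5, 0, 50],
  [0, -1.5, -3.5, 0, 50],
  [0, -2.8, -3.5, 0, 50],
])

```text
clock: 9.1
position: [0.5014, 0.0936, 0.1882]
ee_rot: [0.0, 0.665, 0.747, -0.0]
contact_force: [0.0, 0.2, 0.5]
width: 0.0504
gripper_force: 0.0
```

```bash
python3 -c "
from h import *
go((480,40,140,50),(469,-99.5,140,4.2))"
```

```text
t 9.10 pos [501.4  93.6 188.2] phi 96.7 w 50.4 q6 -0.07
[-1.27 -0.69  1.21  4.67]
[-4.7  -1.36  1.21  9.25]
```

Emit:
play_rows([
  [-4.7, -1.36, 1.2, 5.3, 50],
  [-4.7, -1.36, 1.2, 5.3, 50],
  [-4.7, -1.36, 1.2, 5.3, 50],
  [-4.7, -1.36, 1.2, 5.3, 50],
  [-4.7, -1.36, 1.2, 5.3, 50],
])

```text
clock: 9.72
position: [0.47, -0.1008, 0.1398]
ee_rot: [-0.0, 0.93, 0.368, -0.0]
contact_force: [0.1, -0.6, 0.8]
width: 0.0499
gripper_force: 0.0
```

```bash
python3 -c "
from h import *
from rig import manip
go((469,-100,80,4.3))
d=manip.get_image('top')
for c,w,r in rails(d): print(np.round(r[0]),np.round(r[1]),round(r[2],1))
cv2.imwrite('pics/s4.png',cv2.resize(d['img'][100:190,130:250,::-1],(800,600),interpolation=2))
"
```

```text
t 9.72 pos [ 470.  -100.8  139.8] phi 43.1 w 49.9 q6 0.46
[-0.   -0.03  1.49  3.88]
[329. 108.] [37. 40.] 1.7
[358. 341.] [85. 26.] 9.3
[ 374. -301.] [ 35. 112.] 70.0
[400. 265.] [26. 95.] 78.6
[ 430. -102.] [55. 27.] 3.5
[520. 299.] [154.  74.] 3.0
```

View pics/s4.png

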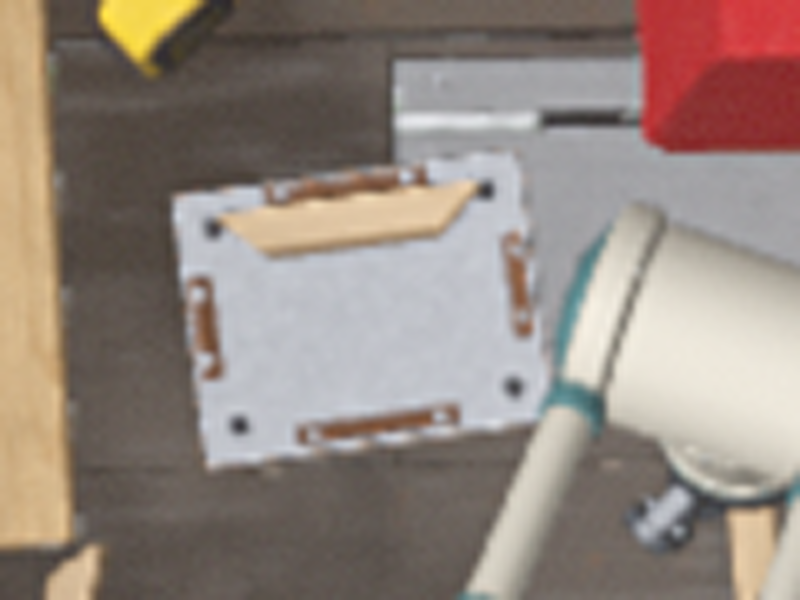

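Rail B lies centred on the far side with its heel outwards, tips at (218,218) and (478,182). Next is long rail A.

Emit:
play_rows([
  [0, -0.03, 0.5, 3.88, 50],
  [0, -0.03, 1, 3.88, 50],
  [0, -0.03, 1.5, 3.88, 50],
  [0, -0.03, 1.5, 3.88, 50],
  [0, -0.03, 1.5, 3.88, 50],
])

```text
clock: 10.4
position: [0.4699, -0.0982, 0.0801]
ee_rot: [0.0, 0.999, 0.044, -0.0]
contact_force: [-0.1, 0.4, -0.5]
width: 0.0498
gripper_force: 0.0
```

```bash
python3 -c "
from h import *
go((469,-99.5,11,4.3))"
```

```text
t 10.40 pos [469.9 -98.2  80.1] phi 5.1 w 49.8 q6 1.13
[-0.03  0.03  1.73  0.08]
```

Emit:
play_rows([
  [-0.03, 0.03, 0.7, 0.08, 50],
  [-0.03, 0.03, 1.3, 0.08, 50],
  [-0.03, 0.03, 1.65, 0.08, 50],
  [-0.03, 0.03, 1.73, 0.08, 50],
  [-0.03, 0.03, 1.73, 0.08, 50],
])

```text
clock: 11.02
position: [0.4692, -0.0998, 0.0113]
ee_rot: [0.0, 0.999, 0.036, 0.0]
contact_force: [0.4, -0.4, -0.1]
width: 0.05
gripper_force: 0.0
```

Emit:
play_rows([
  [0, 0, 0, 0, 40],
  [0, 0, 0, 0, 15],
  [0, 0, 0, 0, 15],
  [0, 0, 0, 0, 15],
  [0, 0, 0, 0, 15],
])

```text
clock: 11.65
position: [0.4693, -0.0999, 0.0117]
ee_rot: [0.0, 0.999, 0.035, 0.001]
contact_force: [-0.5, -0.6, 5.1]
width: 0.0228
gripper_force: 40.2
```

```bash
python3 -c "
from h import *
go((469,-99.5,11,4.3))"
```

```text
t 11.65 pos [469.3 -99.9  11.7] phi 4.1 w 22.8 q6 1.15
[-0.01 -0.01  0.02 -0.02]
```

Emit:
play_rows([
  [0, 0, -0.5, 0, 15],
  [0, 0, -1.5, 0, 15],
  [0, 0, -2.5, 0, 15],
  [0, -1, -3.2, 0, 15],
  [0, -2, -3.2, -0.8, 15],
])

```text
clock: 12.28
position: [0.4648, -0.0196, 0.1413]
ee_rot: [0.001, 0.994, 0.106, 0.003]
contact_force: [1.3, 0.1, -1.3]
width: 0.023
gripper_force: 39.4
```

```bash
python3 -c "
from h import *
go((529.3,101.1,130,96.7))"
```

```text
t 12.28 pos [464.8 -19.6 141.3] phi 12.2 w 23.0 q6 1.17
[ 2.21 -2.61  0.28 -8.45]
```

Emit:
play_rows([
  [2.21, -2.61, 0, -5.2, 15],
  [2.21, -2.61, 0, -5.2, 15],
  [2.21, -2.61, 0, -5.2, 15],
  [2.21, -2.61, 0, -5.2, 15],
  [2.21, -2.61, 0, -5.2, 15],
])

```text
clock: 12.9
position: [0.5274, 0.1012, 0.1384]
ee_rot: [-0.0, 0.846, 0.533, -0.0]
contact_force: [0.4, -0.7, -1.9]
width: 0.0226
gripper_force: 39.5
```

```bash
python3 -c "
from h import *
go((529.3,101.1,90,96.7))"
```

```text
t 12.90 pos [527.4 101.2 138.4] phi 64.4 w 22.6 q6 0.51
[ 0.02  0.04  1.21 -3.23]
```

Emit:
play_rows([
  [0.02, 0.04, 0.4, -3.23, 15],
  [0.02, 0.04, 0.8, -3.23, 15],
  [0.02, 0.04, 1.2, -3.23, 15],
  [0.02, 0.04, 1.2, -3.23, 15],
  [0.02, 0.04, 1.2, -3.23, 15],
])

```text
clock: 13.52
position: [0.5298, 0.1007, 0.0913]
ee_rot: [0.0, 0.668, 0.744, 0.0]
contact_force: [0.2, -1.2, -0.2]
width: 0.0229
gripper_force: 39.5
```

```bash
python3 -c "
from h import *
from rig import manip
go((529.3,101.1,24.3,96.7))
d=manip.get_image('top')
for c,w,r in rails(d,(140,230,100,195),.1): print(np.round(r[0]),np.round(r[1]),round(r[2],1))
cv2.imwrite('pics/s5.png',cv2.resize(d['img'][100:190,130:250,::-1],(800,600),interpolation=2))
"
```

```text
t 13.53 pos [529.8 100.7  91.3] phi 96.2 w 22.9 q6 -0.05
[ 0.01 -0.01  1.67 -0.05]
[533.  64.] [24. 54.] 5.9
[606.  60.] [46. 35.] 79.9
[701. 202.] [53. 33.] 89.0
```

View pics/s5.png

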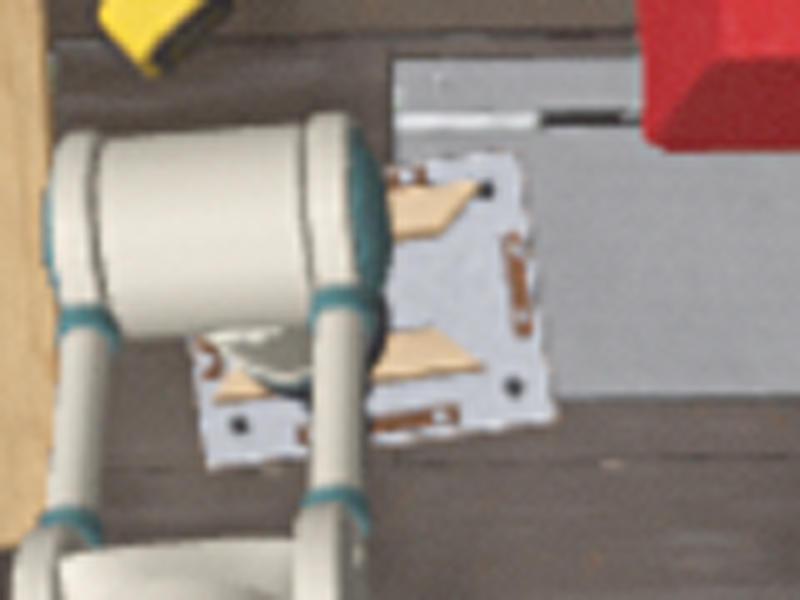

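The heel faces the near side, with tips at (213,402) and (486,370).

```bash
python3 -c "
from h import *
d=np.load('top.npz')
f=lambda q,z:ray(d,(np.array(q)+.5)/6.667-.5+[130,100],z)*1000
p=f([(213,402),(486,370)],.106);print(p,p.mean(0),np.linalg.norm(p[0]-p[1]))
p=f([(216,218),(480,181)],.038);print(p,p.mean(0),np.linalg.norm(p[0]-p[1]),'expect',571+54*.9932,106+54*.1167)
"
```

```text
[[509.14028151 169.6662817 ]
 [522.72313144  31.65153734]] [515.93170648 100.65890952] 138.68151813087016
[[616.28801434 179.87568547]
 [633.51829455  39.85073504]] [624.90315444 109.86321025] 141.0810735004394 expect 624.6328 112.3018
```

Emit:
play_rows([
  [-0.02, -0.01, 0.7, -0.05, 15],
  [-0.02, -0.01, 1.2, -0.05, 15],
  [-0.02, -0.01, 1.55, -0.05, 15],
  [-0.02, -0.01, 1.67, -0.05, 15],
  [-0.02, -0.01, 1.67, -0.05, 15],
])

```text
clock: 14.2
position: [0.5297, 0.0999, 0.0245]
ee_rot: [0.0, 0.664, 0.748, 0.0]
contact_force: [0.8, -0.3, 0.2]
width: 0.0225
gripper_force: 39.5
```

Emit:
play_rows([
  [0, 0, 0, 0, 15],
  [0, 0, 0, 0, 34],
  [0, 0, 0, 0, 34],
  [0, 0, 0, 0, 34],
  [0, 0, -0.6, 0, 34],
])

```text
clock: 14.82
position: [0.5276, 0.0998, 0.0469]
ee_rot: [-0.002, 0.664, 0.748, -0.002]
contact_force: [0.9, -0.2, 0.5]
width: 0.0343
gripper_force: 0.0
```

Emit:
play_rows([
  [0, 0, -1.5, 0, 34],
  [0, 0, -2.5, 0, 40],
  [0, 0, -3, 0, 50],
  [-1.3, -0.7, -3, 1, 50],
  [-2.6, -1.3, -3, 2, 50],
])

```text
clock: 15.45
position: [0.4896, -0.0103, 0.1685]
ee_rot: [0.001, 0.784, 0.62, 0.0]
contact_force: [-0.1, -0.1, -0.3]
width: 0.05
gripper_force: 0.0
```

```bash
python3 -c "
from h import *
go((480.5,-160,140,-8.3),(400.5,266.5,140,-11.2))"
```

```text
t 15.45 pos [489.6 -10.3 168.5] phi 76.7 w 50.0 q6 0.07
[-3.69  0.64  0.71  8.5 ]
[ 6.22 -3.76  0.71  8.79]
```

Emit:
play_rows([
  [-3.69, 0.64, 0, 5.2, 50],
  [-3.69, 0.64, 0.3, 5.2, 50],
  [-3.69, 0.64, 0.7, 5.2, 50],
  [-3.69, 0.64, 0.7, 5.2, 50],
  [-3.69, 0.64, 0.7, 5.2, 50],
])

```text
clock: 16.08
position: [0.4809, -0.1597, 0.1397]
ee_rot: [-0.0, 0.977, 0.212, -0.0]
contact_force: [-0.1, -0.1, 0.3]
width: 0.0502
gripper_force: 0.0
```

```bash
python3 -c "
from h import *
go((480.5,-160,80,-8.3))"
```

```text
t 16.07 pos [ 480.9 -159.7  139.7] phi 24.5 w 50.2 q6 0.69
[-0.01  0.    1.49  3.28]
```

Emit:
play_rows([
  [0, 0, 0.5, 3.28, 50],
  [0, 0, 1, 3.28, 50],
  [0, 0, 1.5, 3.28, 50],
  [0, 0, 1.5, 3.28, 50],
  [0, 0, 1.5, 3.28, 50],
])

```text
clock: 16.7
position: [0.4818, -0.1594, 0.0807]
ee_rot: [0.0, 0.998, -0.068, 0.0]
contact_force: [-0.0, 0.6, 1.1]
width: 0.05
gripper_force: 0.0
```

```bash
python3 -c "
from h import *
go((480.5,-160,11,-8.3))"
```

```text
t 16.70 pos [ 481.8 -159.4   80.7] phi -7.8 w 50.0 q6 1.25
[-0.03  0.02  1.74  0.05]
```

Emit:
play_rows([
  [-0.03, 0.02, 0.7, 0.05, 50],
  [-0.03, 0.02, 1.3, 0.05, 50],
  [-0.03, 0.02, 1.65, 0.05, 50],
  [-0.03, 0.02, 1.74, 0.05, 50],
  [-0.03, 0.02, 1.74, 0.05, 50],
])

```text
clock: 17.32
position: [0.4806, -0.16, 0.011]
ee_rot: [0.0, 0.997, -0.073, 0.001]
contact_force: [-0.1, -0.9, 0.2]
width: 0.05
gripper_force: 0.0
```

Emit:
play_rows([
  [0, 0, 0, 0, 40],
  [0, 0, 0, 0, 15],
  [0, 0, 0, 0, 15],
  [0, 0, 0, 0, 15],
  [0, 0, 0, 0, 15],
])

```text
clock: 17.95
position: [0.4806, -0.1601, 0.0113]
ee_rot: [0.0, 0.997, -0.074, 0.001]
contact_force: [0.1, 0.9, 6.0]
width: 0.0229
gripper_force: 40.1
```

Emit:
play_rows([
  [0, 0, -0.5, 0, 15],
  [0, 0, -1.5, 0, 15],
  [0, 0, -2.5, 0, 15],
  [0, 0, -3.4, 0, 15],
  [0, -1, -3.4, -0.5, 15],
])

```text
clock: 18.58
position: [0.4884, -0.1225, 0.1496]
ee_rot: [0.002, 1.0, -0.031, 0.004]
contact_force: [0.2, 0.3, -0.7]
width: 0.0227
gripper_force: 39.4
```

```bash
python3 -c "
from h import *
go((490,100,150,6.7),(563.8,167.6,140,6.7))"
```

```text
t 18.57 pos [ 488.4 -122.5  149.6] phi -3.5 w 22.7 q6 1.25
[-0.3  -5.55 -0.01 -1.02]
[ 1.44 -7.35  0.24 -1.02]
```

Emit:
play_rows([
  [1.44, -7.35, 0, -1.02, 15],
  [1.44, -7.35, 0, -1.02, 15],
  [1.44, -7.35, 0, -1.02, 15],
  [1.44, -7.35, 0, -1.02, 15],
  [1.44, -7.35, 0.2, -1.02, 15],
])

```text
clock: 19.2
position: [0.5617, 0.1724, 0.1388]
ee_rot: [-0.0, 0.998, 0.06, 0.001]
contact_force: [-0.1, -0.9, -0.3]
width: 0.0228
gripper_force: 39.4
```

```bash
python3 -c "
from h import *
go((563.8,167.6,85,6.7))"
```

```text
t 19.20 pos [561.7 172.4 138.8] phi 6.8 w 22.8 q6 1.63
[0.04 0.13 1.34 0.01]
```

Emit:
play_rows([
  [0.04, 0.05, 0.5, 0, 15],
  [0.04, 0.05, 1, 0, 15],
  [0.04, 0.05, 1.2, 0, 15],
  [0.04, 0.05, 1.2, 0, 15],
  [0.04, 0.05, 1.2, 0, 15],
])

```text
clock: 19.82
position: [0.5635, 0.1679, 0.0913]
ee_rot: [-0.0, 0.998, 0.059, 0.001]
contact_force: [0.4, -0.9, -0.6]
width: 0.0229
gripper_force: 39.5
```

```bash
python3 -c "
from h import *
from rig import manip
go((563.8,167.6,24.3,6.7))
d=manip.get_image('top')
for c,w,r in rails(d,(140,230,100,195),.1): print(np.round(r[0]),np.round(r[1]),round(r[2],1))
cv2.imwrite('pics/s6.png',cv2.resize(d['img'][100:190,130:250,::-1],(800,600),interpolation=2))
"
```

```text
t 19.82 pos [563.5 167.9  91.3] phi 6.7 w 22.9 q6 1.62
[0.01 0.01 1.67 0.  ]
[519.  94.] [ 23. 128.] 7.0
[603.  96.] [ 29. 124.] 6.7
```

View pics/s6.png

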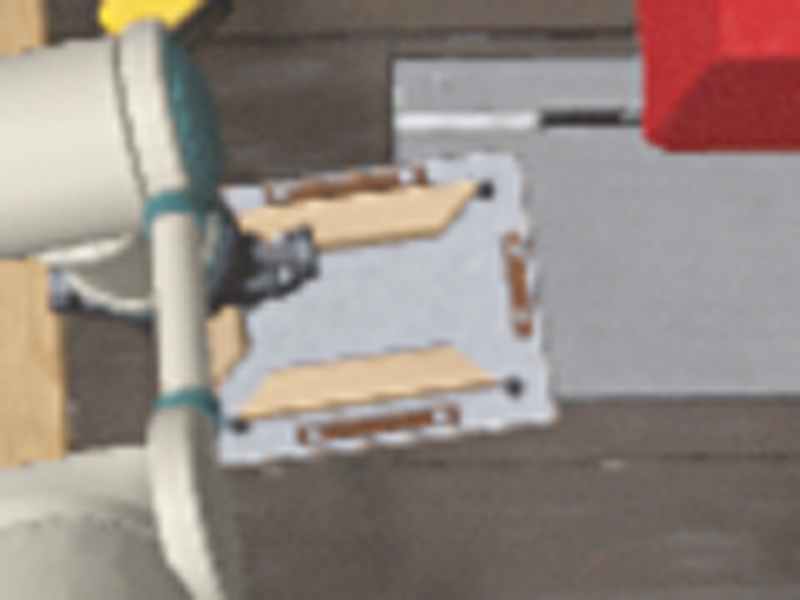

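Both long rails look right. On the held short rail, the near toe corner shows at (245,350). I'll check its position along the rail.

```bash
python3 -c "
from h import *
d=np.load('top.npz')
f=lambda q,z:ray(d,(np.array(q)+.5)/6.667-.5+[130,100],z)*1000
print(f([(247,352)],.102))
p=f([(238,418),(499,380)],.038);print(p.mean(0),np.linalg.norm(p[0]-p[1]),'expect',571-54*.9932,106-54*.1167)
from rig import manip
e=manip.get_image('scene');np.savez('sc.npz',**e)
cv2.imwrite('pics/s7.png',cv2.resize(e['img'][180:260,150:250,::-1],(800,600),interpolation=2))
"
```

```text
[[534.86816846 152.99214278]]
[518.10410378 100.26245108] 138.9750959218034 expect 517.3672 99.6982
```

View pics/s7.png

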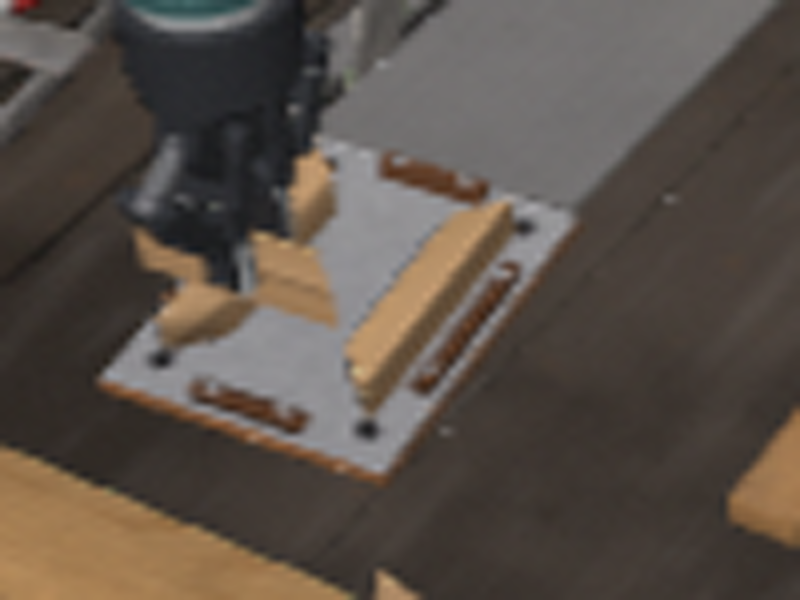

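```bash
python3 -c "
from h import *
e=np.load('sc.npz')
f=lambda q,z:ray(e,(np.array(q)+.5)/[8,7.5]-.5+[150,180],z)*1000
print(f([(135,230)],.106),f([(328,250)],.106),f([(338,325)],.080))
P=np.array([(611.8,185.6,106),(512.4,174,106),(512.4,174,80),(539,153,102),(539,153,80)])/1000
c=P@e['R'].T+e['t'];uv=c[:,:2]/c[:,2:]*e['fx']+[e['cx'],e['cy']]
print(((uv-[150,180]+.5)*[8,7.5]-.5).round())
"
```

```text
[[612.57645124 186.82347412]] [[532.7040938  153.58329148]] [[517.12346831 171.17142559]]
[[138. 229.]
 [337. 294.]
 [343. 333.]
 [318. 250.]
 [323. 283.]]
```

Allowing for the bevel, every corner agrees to within about 1 mm. I'll lower and release.

Emit:
play_rows([
  [0, 0, 0.7, 0, 15],
  [0, 0, 1.2, 0, 15],
  [0, 0, 1.55, 0, 15],
  [0, 0, 1.67, 0, 15],
  [0, 0, 1.67, 0, 15],
])

```text
clock: 20.55
position: [0.5634, 0.168, 0.0241]
ee_rot: [-0.0, 0.998, 0.059, 0.001]
contact_force: [0.1, 0.5, 0.2]
width: 0.0229
gripper_force: 39.5
```

Emit:
play_rows([
  [0, 0, 0, 0, 15],
  [0, 0, 0, 0, 34],
  [0, 0, 0, 0, 34],
  [0, 0, 0, 0, 34],
  [0, 0, -0.6, 0, 34],
])

```text
clock: 21.18
position: [0.5612, 0.1677, 0.0463]
ee_rot: [0.0, 0.998, 0.059, -0.002]
contact_force: [0.6, 0.6, 0.5]
width: 0.0337
gripper_force: 0.0
```

Emit:
play_rows([
  [0, 0, -1.5, 0, 34],
  [0, 0, -2.5, 0, 40],
  [0, 0, -3, 0, 50],
  [-1, -0.5, -3, 0.5, 50],
  [-2, -1, -3, 1, 50],
])

```text
clock: 21.8
position: [0.4781, 0.1985, 0.1679]
ee_rot: [-0.0, 1.0, -0.03, 0.0]
contact_force: [-0.3, 0.2, -0.5]
width: 0.0498
gripper_force: 0.0
```

```bash
python3 -c "
from h import *
go((400.5,266.5,120,-11.2))"
```

```text
t 21.80 pos [478.1 198.5 167.9] phi -3.5 w 49.8 q6 1.89
[-2.04 -1.58  1.2   0.77]
```

Emit:
play_rows([
  [-1, -0.8, 0.5, 0.77, 50],
  [-2.04, -1.58, 1.2, 0.77, 50],
  [-2.04, -1.58, 2, 0.77, 50],
  [-2.04, -1.58, 2.2, 0.77, 50],
  [-2.04, -1.58, 2.2, 0.77, 50],
])

```text
clock: 22.42
position: [0.4014, 0.2659, 0.0797]
ee_rot: [0.0, 0.995, -0.096, -0.0]
contact_force: [-0.7, 0.0, -0.5]
width: 0.0501
gripper_force: 0.0
```

```bash
python3 -c "
from h import *
go((400.5,266.5,11,-11.2))"
```

```text
t 22.43 pos [401.4 265.9  79.7] phi -11.0 w 50.1 q6 2.20
[-0.02 -0.01  1.72  0.02]
```

Emit:
play_rows([
  [-0.02, -0.01, 0.7, 0.02, 50],
  [-0.02, -0.01, 1.3, 0.02, 50],
  [-0.02, -0.01, 1.65, 0.02, 50],
  [-0.02, -0.01, 1.72, 0.02, 50],
  [-0.02, -0.01, 1.72, 0.02, 50],
])

```text
clock: 23.05
position: [0.401, 0.2668, 0.0114]
ee_rot: [-0.0, 0.995, -0.097, 0.001]
contact_force: [-0.0, -0.3, -1.1]
width: 0.0502
gripper_force: 0.0
```

Emit:
play_rows([
  [0, 0, 0, 0, 40],
  [0, 0, 0, 0, 15],
  [0, 0, 0, 0, 15],
  [0, 0, 0, 0, 15],
  [0, 0, 0, 0, 15],
])

```text
clock: 23.68
position: [0.4006, 0.2668, 0.0116]
ee_rot: [-0.0, 0.995, -0.097, 0.001]
contact_force: [-0.8, -0.8, 5.9]
width: 0.0228
gripper_force: 40.1
```

Emit:
play_rows([
  [0, 0, -0.5, 0, 15],
  [0, 0, -1.5, 0, 15],
  [0, 0, -2.5, 0, 15],
  [0, 0, -3.4, 0, 15],
  [0, 1, -3.4, -0.5, 15],
])

```text
clock: 24.3
position: [0.3956, 0.2294, 0.15]
ee_rot: [-0.002, 0.999, -0.051, 0.004]
contact_force: [0.3, -0.7, -0.5]
width: 0.0228
gripper_force: 39.4
```

```bash
python3 -c "
from h import *
go((578.2,44.4,150,6.7))"
```

```text
t 24.30 pos [395.6 229.4 150. ] phi -5.8 w 22.8 q6 2.05
[ 5.01  4.14 -0.   -1.25]
```

Emit:
play_rows([
  [5, 4.1, 0, -1.25, 15],
  [5, 4.1, 0, -1.25, 15],
  [5, 4.1, 0, -1.25, 15],
  [5, 4.1, 0, -1.25, 15],
  [5, 4.1, 0.2, -1.25, 15],
])

```text
clock: 24.92
position: [0.577, 0.0399, 0.139]
ee_rot: [0.001, 0.999, 0.054, 0.002]
contact_force: [-0.2, 1.4, -0.0]
width: 0.0228
gripper_force: 39.4
```

Emit:
play_rows([
  [0, 0, 0.4, 0, 15],
  [0, 0, 0.8, 0, 15],
  [0, 0, 1.2, 0, 15],
  [0, 0, 1.2, 0, 15],
  [0, 0, 1.2, 0, 15],
])

```text
clock: 25.55
position: [0.5737, 0.0434, 0.0911]
ee_rot: [0.0, 0.998, 0.056, 0.0]
contact_force: [0.2, -0.1, -0.9]
width: 0.0231
gripper_force: 39.4
```

```bash
python3 -c "
from h import *
from rig import manip
go((578.2,44.4,24.3,6.7))
ims=[]
for n,(x,y) in (('top',(130,100)),('scene',(150,180))):
  d=manip.get_image(n);np.savez(n+'8.npz',**d);ims.append(d['img'][y:y+80,x:x+120])
cv2.imwrite('pics/s8.png',cv2.resize(np.vstack(ims)[:,:,::-1],(450,600),interpolation=2))
"
```

```text
t 25.55 pos [573.7  43.4  91.1] phi 6.4 w 23.1 q6 1.41
[ 0.11 -0.01  1.67 -0.03]
```

View pics/s8.png

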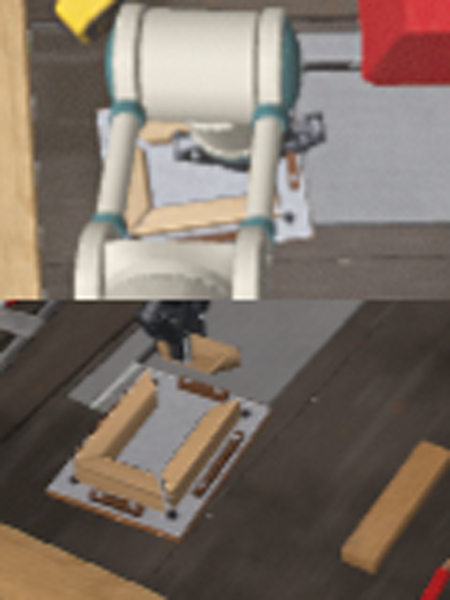

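Three rails are in place. On the held rail, the near heel tip shows in the scene half at (240,350), so I'll check it.

```bash
python3 -c "
from h import *
e=np.load('scene8.npz')
f=lambda q,z:ray(e,(np.array(q)-[0,300]+.5)/3.75-.5+[150,180],z)*1000
print(f([(241,350)],.106),f([(239,366)],.080))
cv2.imwrite('pics/s9.png',cv2.resize(e['img'][185:225,180:230,::-1],(750,600),interpolation=2))
P=np.array([(525.4,25.6,106),(525.4,25.6,80),(545.5,51.7,106),(604,58,106)])/1000
c=P@e['R'].T+e['t'];uv=c[:,:2]/c[:,2:]*e['fx']+[e['cx'],e['cy']]
print(((uv-[180,185]+.5)*15-.5).round())
"
```

```text
[[521.80429162  28.48672323]] [[527.54633536  26.54214917]]
[[510. 114.]
 [517. 191.]
 [380. 148.]
 [171.  78.]]
```

View pics/s9.png

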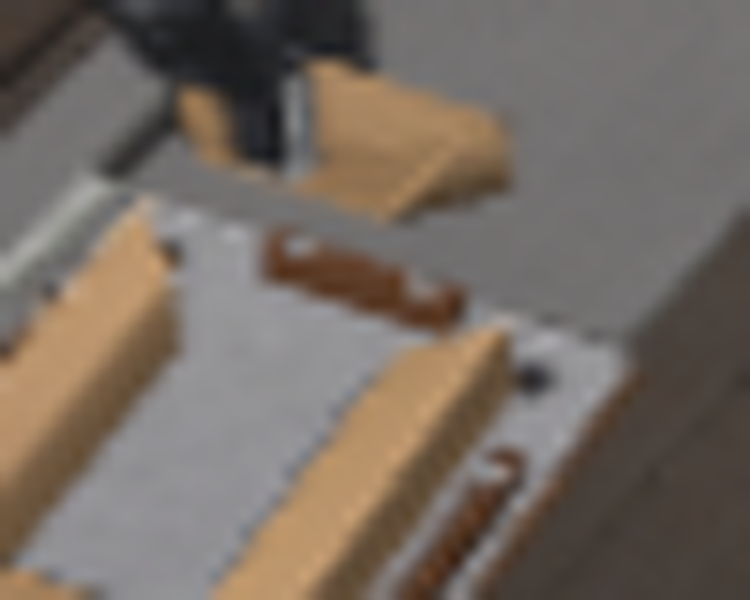

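The tip at (510,118) matches the prediction of (510,114), so the rail is centred in the grip. I'll lower it with the 4 mm correction and release.

Emit:
play_rows([
  [0.11, 0, 0.4, -0.03, 15],
  [0.11, 0, 0.9, -0.03, 15],
  [0.11, 0, 1.5, -0.03, 15],
  [0.11, 0, 1.67, -0.03, 15],
  [0.11, 0, 1.67, -0.03, 15],
])

```text
clock: 26.28
position: [0.5781, 0.0433, 0.024]
ee_rot: [0.0, 0.998, 0.058, -0.0]
contact_force: [-0.0, -0.7, -0.4]
width: 0.0228
gripper_force: 39.4
```

Emit:
play_rows([
  [0, 0, 0, 0, 15],
  [0, 0, 0, 0, 34],
  [0, 0, 0, 0, 34],
  [0, 0, 0, 0, 34],
  [0, 0, -0.6, 0, 34],
])

```text
clock: 26.9
position: [0.5764, 0.0434, 0.0467]
ee_rot: [-0.0, 0.998, 0.058, -0.002]
contact_force: [-0.2, -0.2, -0.0]
width: 0.0339
gripper_force: 0.0
```

Emit:
play_rows([
  [0, 0, -1.5, 0, 34],
  [0, 0, -2.5, 0, 40],
  [0, 0, -3.5, 0, 50],
  [-1.5, 0.7, -3.5, 0, 50],
  [-3, 1.5, -3.5, 0, 50],
])

```text
clock: 27.52
position: [0.4727, -0.0255, 0.1886]
ee_rot: [0.001, 0.998, 0.059, 0.001]
contact_force: [0.1, -1.2, 0.2]
width: 0.0501
gripper_force: 0.0
```

Emit:
play_rows([
  [-0.5, 1.5, 0, 0, 50],
  [-1, 3, 0, 0, 50],
  [-1, 4, 0, 0, 50],
  [-1, 4, 0, 0, 50],
  [-1, 4, 0, 0, 50],
])

```text
clock: 28.15
position: [0.4518, -0.1879, 0.1879]
ee_rot: [-0.001, 0.998, 0.058, -0.0]
contact_force: [0.2, -0.2, 0.3]
width: 0.0501
gripper_force: 0.0
```

```bash
python3 -c "
from h import *
from rig import manip
go()
d=manip.get_image('top')
for c,w,r in rails(d): print(np.round(r[0]),np.round(r[1]),round(r[2],1))
cv2.imwrite('pics/s10.png',cv2.resize(d['img'][100:190,130:250,::-1],(800,600),interpolation=2))
"
```

```text
t 28.15 pos [ 451.8 -187.9  187.9] phi 6.6 w 50.1 q6 0.92
[330.  58.] [ 37. 139.] 2.3
[358. 342.] [85. 26.] 9.3
[ 374. -302.] [ 36. 112.] 70.0
[562.  42.] [60. 23.] 7.2
[558. 112.] [ 84. 145.] 6.6
[520. 299.] [154.  75.] 2.9
```

View pics/s10.png

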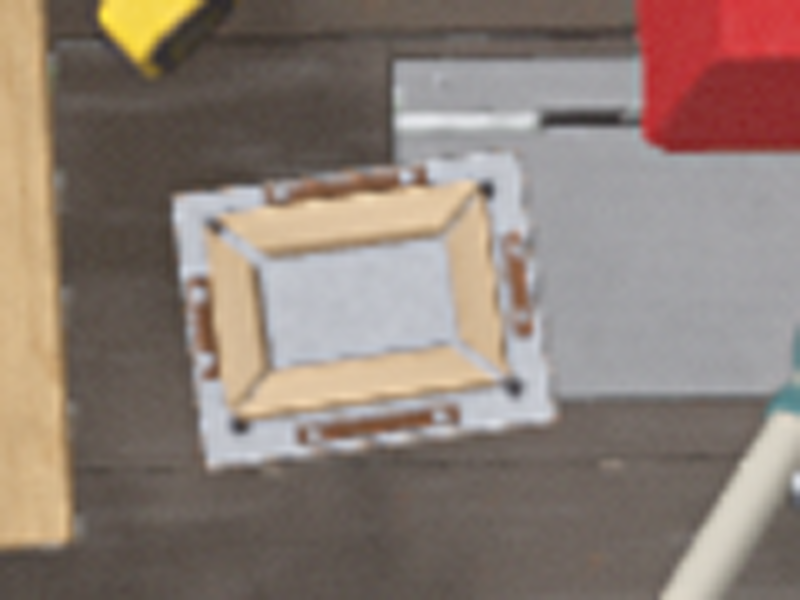

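The frame is complete: the four rails lie flat with heels outwards and the mitres meeting at the corners (215,225), (480,190), (510,380) and (240,415). The test cut still measures (358,342), the same as at the start. The arm is clear of everything, so I'll hand in.

```bash
python3 -c "
from rig import manip
print(manip.sign_off())"
```

```text
the job is handed in; nothing more can be done
None
```

The four mitred rails are laid in the jig, heels outwards and mitres meeting at the corners; the test cut was left where it lay, and the job was handed in at about 28 s, though the sign-off returned no pass or fail.

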